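Click the amber filter under the viewer's eyepiece, then switch the lamp on

ROBOT

A 6-joint arm with a two-finger parallel gripper is mounted at the origin on a cart in front of the work surface, level with it; the furniture and walls round the work are solid. World frame = base frame: x ahead of the robot, y to its left, z up, the work surface at z = 0. Lengths are in mm, angles in degrees, forces in N, time in s.
With the tool pointing down it reaches from about 300 to 850 mm from the base axis. Payload 4.2 kg.
Tool frame: the origin (TCP) lies midway between the tips of the shut fingers; the grasp point (between the pads) lies 19 mm behind it (env.grasp_offset is the distance from the TCP to the grasp point, in mm); z points along the fingers, y is the line along which they close (so a half turn about z gives the same grasp; the last joint's range is limited). The gripper opens to 91 mm and grips with 3 to 60 N. Pads are 32 mm wide; open, the fingers measure 118 mm over their backs; the gripper's body (76 mm by 178 mm) begins 60 mm behind the grasp point.
Start: joints at [68.125, 18.312, 89.639, -0, 72.044, -1.146], TCP at [203.529, 537.791, 213.976] pointing down, gripper open.
Joint ranges: [-177.97, 177.97], [-48.28, 115.42], [12.27, 149.76], [-77.06, 257.06], [2.81, 150.46], [-146.56, 146.56]. Speed limits (degrees/s): [147.25, 147.25, 180, 180, 180, 180].

INTERFACE

Orientations are given as [roll, pitch, yaw] about the fixed x, y, z axes, in that order (R = Rz(yaw) Ry(pitch) Rx(roll)).
In Python, from workcell import env, optics gives the robot as it stands. The module is installed in compiled form; this text tells all that it offers.
- The arm moves only by the tool send_rows, never from a script. Its argument "targets" is a list that holds one entry, the list of rows, each a list of 7 numbers: the turn, a rotation vector about the world's x, y, z scaled (see below), then the shift along the world's x, y, z scaled (see below), then the closure, from -1 (fully open) to 1 (shut). In form: [[[rx, ry, rz, x, y, z, gripper], ...]]. A call has 1 to 12 rows; each row shifts and turns the commanded pose from where the row before left it; what a row does not reach is not made up. The controller multiplies each number of a shift by 0.2 m and each number of a turn by pi/2 rad. A row lasts 1/10 s, in which the tool goes at most 50 mm and 8.59 degrees, less where a joint would pass 70% of its speed; a pose out of reach is approached as far as the arm can. A call with a number of a shift or a turn outside -1 to 1 is refused whole. A call with a gripper value outside its range is refused whole. The fingers move at their own pace and stop on an object; "grip_force" is the grip in N (left out, the last holds). Time passes only in rows, so rows that do not move let the fingers close. It gives the time, the measured TCP pose, the force, the opening and the grip force at its end, in the units of the state.
- env.state(): the state, without advancing time (a new reading comes with each control period).
- optics.grab_frame(name): name is "side" or "top"; returns (picture, depth): 384x512x3 uint8, red, green, blue; 384x512 float32, mm along the optical axis (not along the pixel's ray), 0 where there is no reading.
- optics.camera_info(name): a dict with "camera_matrix" (3x3 intrinsics, pixels), "R" (3x3) and "t" (3): a world point X has camera coordinates R X + t. Camera axes: x right, y down, z forward; pixel columns grow to the right and rows downward; lengths in mm; the calibration is good to about 2 mm. A picture is of the moment at which its call begins. camera_info takes no time and is no camera call.
- env.job_done(): hands the job in; it is judged then, once.
Trained networks look in the newest picture that a camera, given by its name, has taken for a name from the list of things; names that differ only in an ending like _2 or _b are one class to them, and where a whole thing is asked for, a point or a joint stands for the part that bears it (a point fixed in the world has none). Each returns a list of dicts, best first, with "conf" (0 to 1); they miss things now and then, are a little off and sometimes report something else, mostly with a low value. They report only what shows in the picture. A call takes as long as a camera call.
- optics.silhouettes(camera, name): "mask" (384x512 bool, what is visible of it) and "at" ([column, row] in pixels, amid what is visible of it).
- optics.place_of(camera, name): "at" ([column, row] in pixels: a listed point, or the origin of a listed thing).
The state is a dict: "time_s": time; "qpos": joint angles; "qvel": joint speeds; "effort": joint torques, N m; "ee_pos": TCP position; "ee_rot": TCP orientation; "force": force on the tool from outside, world axes, zero at the start; "torque": the same for the moment, N m; "gripper_width": finger opening in mm; "gripper_force": force on a finger pad.
Only numpy, scipy, OpenCV 4.12 (cv2) and the standard library are available. Lean on these libraries where they do the work, as an engineer would, in place of code of your own. Each camera call takes 0.05 s, during which the arm holds its last target. There are 200 camera calls.

TASK

Get the fluorescence viewing box ready: with a fingertip, flick its filter wheel round by the tabs on its edge, click by click, until the amber (orange) filter rests in its click stop exactly under the eyepiece. Only then press the red rocker switch on the box fully over to on (the end with the white bar down), because the lamp must never be lit behind any other filter. Everything is just flicked and pressed gently: do not pinch or force the tabs, and leave the other things on the bench where they are.

Things in the scene. Friction and masses are not known exactly. Their poses are not given: they have to be found in the camera images.
- viewer: viewing box fixed to the bench: white case with dark deck, 154 (x) x 204 (y) x 84 mm (z). Origin: centre of its underside; x points to its rear, y to its left, z up; its front (-x) looks roughly towards the robot. The filter wheel lies flat on the deck. A bridge holds the eyepiece over the wheel's rear: black collar 45 mm across, top 142 mm above the bench; all else on the box is under 108 mm.
- wheel_axis (a point): point on the wheel's upright axis at half the tabs' height (99.5 mm above the bench). Dark disc 116 mm across with 8 filters 45 degrees apart, and 8 aluminium tabs on its rim half-way between filters: 9 mm wide, round tips, reaching to 82 mm from the axis and from 93 to 106 mm above the bench. The deck's front edge is 51 mm before the axis, so the front tabs overhang it.
- filter_wheel (a joint): wheel angle in rad, growing counter-clockwise from above; endless both ways, whole turns count the same; 0 = amber filter under the eyepiece. A sprung lever holds it at each 0.785 rad (45 degrees): 8 click stops. Leaving a stop takes about 3 to 5 N at a tab; past half-way it snaps on into the next stop, let go earlier it falls back. At each stop a filter is under the eyepiece.
- wheel_front (a point): fixed point 67 mm straight before the axis, at tab mid-height. In a stop two tabs' tips stand 30 mm to its left and right. One click: a fingertip outside one of them, its wheel-facing side 60 to 67 mm before the axis, moves straight along the box's y, carries that tab across the front to the other's former place, then draws straight back off the wheel. Moving to the left (+y) turns it clockwise.
- amber_filter (a point): centre of the upper face of the amber (orange) filter glass, 24 mm across, on the wheel, 42 mm from its axis. Filters counter-clockwise from above: amber, blue, light grey, green, violet, clear white, dark red, turquoise
- eyepiece (a point): point on the eyepiece's centre line, at the height of the filters' upper face: 42 mm straight behind the wheel's axis
- lamp_switch (a joint): lamp switch at the right front of the deck: red V-shaped rocker, 26 mm wide, 44 mm long along the box's x. 0 = off (as it starts), 0.40 rad = fully on; stays where it is left (about 2 N at its end moves it)
- lamp_on_end (a point): the point to press: top of the rocker's on half (towards the box's front, white bar on it), 17 mm from its pivot, on its middle line. When off it stands raised, about 102 mm above the bench; it sinks about 7 mm until that half lies level, 57 mm before and 80 mm right of the box's centre. A wheel at a click stop keeps its tabs 15 mm or more from the rocker's side.
- sample_bottle: bystander: white plastic sample bottle, 48 x 48 x 112 mm, standing; origin at the centre of its underside
- glass_beaker: bystander: empty glass beaker, 70 x 70 x 92 mm; origin at the centre of its underside
- glass_dish: bystander: empty shallow glass dish, 70 x 70 x 16 mm; origin at the centre of its underside
- tape: bystander: roll of beige tape lying flat, 68 x 68 x 19 mm; origin at the centre of its underside
- timer: bystander: small white bench timer lying flat, 58 x 66 x 20 mm; origin at the centre of its underside
- marker: bystander: black marker pen lying down, 15 x 128 x 15 mm, long along its y; origin at the centre of its underside
- tweezers: bystander: steel forceps lying down, 14 x 122 x 10 mm, long along their y; origin at the centre of their underside
- capped_bottle: bystander: white plastic sample bottle with its cap, 46 x 46 x 120 mm, standing; origin at the centre of its underside

How it is judged:
By the outcome, as a careful person would: the job done as asked, in the order asked, and still so for the second after the job is handed in, with the robot touching nothing.
It also fails if it takes over 58 s, if anything falls off the work surface, if the arm or the gripper's body presses on something with over 40 N, if the wrist force passes 120 N, or if a joint passes its speed limit or range.

## Working session

There is one attempt and no reset: what is moved stays moved. The work goes in short steps, Python scripts to look and compute and a tool call to move; the robot and the scene stay as the last step left them, time stands still between calls to the robot, and variables do not carry over. Pictures are saved under pics/ and viewed, at most 10 in all, crops included, and the job is handed in when it is done.

Besides the shell and the picture viewer there is one more tool, called after ">>>" in YAML: its name, and indented under it one key for each argument. send_rows: Moves the arm, as the interface text tells. Its arguments: {"type":"object","properties":{"targets":{"type":"array"},"grip_force":{"type":"number"}},"required":["targets"]}

```bash
mkdir -p pics; cat > h.py <<'E'
from workcell import env, optics
import numpy as np, cv2
def cam(n):
    c=optics.camera_info(n); return np.array(c["camera_matrix"]),np.array(c["R"]),np.array(c["t"])
def at_z(n,px,z):
    K,R,t=cam(n); d=R.T@np.linalg.inv(K)@np.array([px[0],px[1],1.]); o=-R.T@t
    return o+d*(z-o[2])/d[2]
def at_depth(n,px,D):
    K,R,t=cam(n); d=D[int(round(px[1])),int(round(px[0]))]
    return R.T@(np.linalg.inv(K)@np.array([px[0],px[1],1.])*d-t)
def proj(n,X):
    K,R,t=cam(n); p=K@(R@np.array(X)+t); return p[:2]/p[2]
E
python3 - <<'E'
from h import *
s=env.state(); print({k:np.round(v,2) for k,v in s.items()})
ims=[]
Z={"viewer":0,"wheel_axis":99.5,"wheel_front":99.5,"amber_filter":99.5,"eyepiece":99.5,"lamp_on_end":102}
for n in("side","top"):
    im,D=optics.grab_frame(n); cv2.imwrite(f"pics/{n}1.png",im[:,:,::-1])
    for k,z in Z.items():
        for r in optics.place_of(n,k)[:1]: print(n,k,r["conf"],np.round(r["at"],1),np.round(at_z(n,r["at"],z),1))
    K,R,t=cam(n); print(n,np.round(-R.T@t), np.round(R[2],2))
E
```

```text
{'time_s': np.float64(0.0), 'qpos': array([68.12, 18.35, 89.71, -0.  , 72.04, -1.15]), 'qvel': array([0.  , 0.06, 0.02, 0.04, 0.01, 0.01]), 'effort': array([ -0.  , -41.25, -23.2 ,   0.07,   0.05,  -0.  ]), 'ee_pos': array([203.35, 537.3 , 213.14]), 'ee_rot': array([-179.9 ,    0.  ,  159.27]), 'force': array([-0.23, -0.31, -0.39]), 'torque': array([ 0.02, -0.  ,  0.05]), 'gripper_force': np.float64(0.0), 'gripper_width': np.float64(91.26)}
side viewer 0.95 [247.8 203.2] [551.1  -8.7   0. ]
side wheel_axis 0.69 [236.8 180.6] [546.2  30.4  99.5]
side wheel_front 0.78 [220.6 193.8] [471.2  39.8  99.5]
side amber_filter 0.67 [249.5 181.6] [566.6  -6.8  99.5]
side eyepiece 0.77 [246.7 174.7] [586.2  18.6  99.5]
side lamp_on_end 0.58 [253.9 204.7] [494.7 -75.  102. ]
side [ -83. -487. 1036.] [ 0.5   0.37 -0.78]
top viewer 0.62 [248.6 175.8] [562.3  -4.    0. ]
top wheel_axis 0.91 [238.2 176.7] [535.1  28.6  99.5]
top wheel_front 0.62 [235.9 198.5] [459.3  36.2  99.5]
top amber_filter 0.87 [247.5 168.2] [564.8  -3.3  99.5]
top eyepiece 0.84 [238.4 167.9] [566.2  28.   99.5]
top lamp_on_end 0.45 [268.5 190.2] [486.3 -74.4 102. ]
top [ 210.  -47. 1435.] [ 0.22 -0.   -0.98]
```

```bash
python3 - <<'E'
import cv2,numpy as np
a=cv2.imread("pics/top1.png"); b=cv2.imread("pics/side1.png")
c=cv2.resize(a[130:240,180:310],None,fx=4,fy=4,interpolation=2)
d=cv2.resize(b[130:260,180:310],None,fx=4,fy=4,interpolation=2)
cv2.imwrite("pics/c_top.png",c);cv2.imwrite("pics/c_side.png",d)
E
```

```text
(no output)
```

View pics/c_top.png

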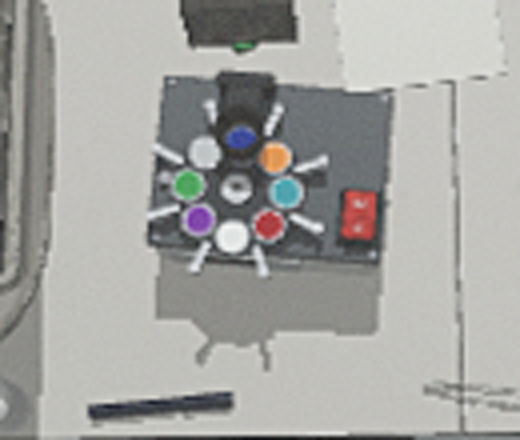

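View pics/c_side.png

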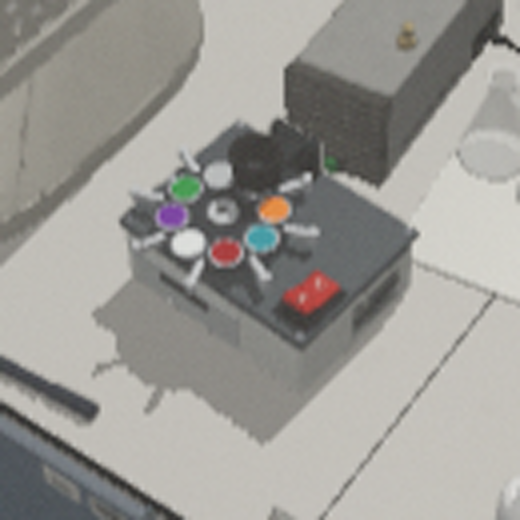

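View pics/top1.png

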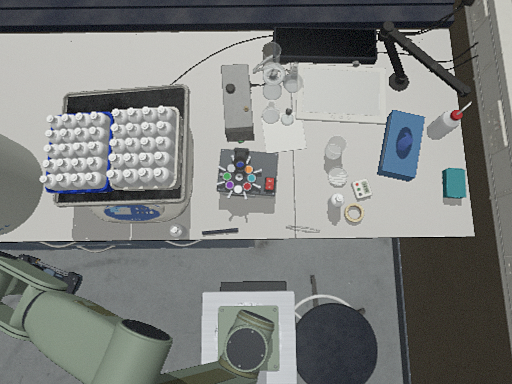

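The top crop (4x, offset 180,130) shows the blue filter under the eyepiece, with amber just clockwise of it. So one counter-clockwise click is needed, moving a fingertip along the front towards -y. The rocker is at crop (360,215), and the marker lies well in front of the box. Next I'll refine the box pose.

```bash
python3 - <<'E'
from h import *
from scipy.optimize import least_squares
names=["amber","turq","red","white","violet","green","grey"]
# viewed crop positions (4x) of filters CCW angles from rear: amber -45, turq -90, red -135, white 180, violet 135, green 90, grey 45
top={-45:(275,157),-90:(286,192),-135:(269,225),180:(232,237),135:(198,220),90:(188,184),45:(205,152)}
side={-45:(275,209),-90:(262,238),-135:(226,252),180:(188,243),135:(172,215),90:(186,188),45:(218,174)}
obs=[]
for n,d in(("top",top),("side",side)):
    for a,(u,v) in d.items(): obs.append((n,a,np.array([180+(u-1.5)/4,130+(v-1.5)/4])))
def wp(p,a): 
    b=p[3]+np.radians(a); return [p[0]+42*np.cos(b),p[1]+42*np.sin(b),p[2]]
for sel in(("top",),("side",),("top","side")):
    o=[x for x in obs if x[0] in sel]
    f=lambda p:np.concatenate([proj(n,wp(p,a))-q for n,a,q in o]+[[(p[2]-99)/4]])
    r=least_squares(f,[535,29,99,0]); print(sel,np.round(r.x[:3],1),"yaw",np.degrees(r.x[3]).round(2),"rms px",np.sqrt(np.mean(r.fun**2)).round(2))
p=r.x; c,s=np.cos(p[3]),np.sin(p[3])
ct=[(165,75),(393,92),(378,263),(150,245)]
W=np.array([at_z("top",(180+(u-1.5)/4,130+(v-1.5)/4),84) for u,v in ct]); print(np.round(W,1)); C=W.mean(0)
fe=W[3]-W[2]; se=W[0]-W[3]; be=W[0]-W[1]
for e,l in((fe,204),(be,204),(se,154)): print(np.linalg.norm(e).round(1),l)
print("yaw edges",np.degrees(np.arctan2(-fe[0],fe[1])).round(2),np.degrees(np.arctan2(-be[0],be[1])).round(2),np.degrees(np.arctan2(se[1],se[0])).round(2),"C",C.round(1))
d=C-p[:3]; print("C in axis frame",(c*d[0]+s*d[1]).round(1),(-s*d[0]+c*d[1]).round(1))
b=lambda x,y:np.round([C[0]+c*x-s*y,C[1]+s*x+c*y],1)
print("lamp from centre",b(-57,-80))
for n,q in(("top",(360,228)),("side",None)):
    if q: print("lamp seen",at_z(n,(180+q[0]/4,130+q[1]/4),100).round(1))
for n in("top","side"):
    im,D=optics.grab_frame(n)
    for k in("lamp_switch","viewer"):
        for m in optics.silhouettes(n,k)[:1]: print(n,k,m["conf"],np.round(m["at"],1),m["mask"].sum(),at_z(n,m["at"],98).round(1))
E
```

```text
('top',) [535.1  26.5  99.1] yaw -5.16 rms px 0.13
('side',) [536.3  29.   99.2] yaw -4.88 rms px 0.2
('top', 'side') [534.4  26.9 101.8] yaw -5.03 rms px 0.24
[[ 642.    90.6   84. ]
 [ 624.3 -109.6   84. ]
 [ 471.7  -93.8   84. ]
 [ 489.5  101.7   84. ]]
196.3 204
200.9 204
152.9 154
yaw edges -5.2 -5.05 -4.19 C [556.9  -2.7  84. ]
C in axis frame 24.9 -27.5
lamp from centre [493.1 -77.4]
lamp seen [497.8 -79.7 100. ]
top lamp_switch 0.63 [271.4 183.7] 84 [509.7 -84.7  98. ]
top viewer 0.76 [248.7 172.7] 2845 [549.2  -7.4  98. ]
side lamp_switch 0.6 [255.  207.6] 100 [489.8 -82.6  98. ]
side viewer 0.76 [248.  191.9] 2989 [529.  -27.6  98. ]
```

```bash
python3 - <<'E'
from h import *
K,R,t=cam("top"); H={}
im,D=optics.grab_frame("top")
v,u=np.mgrid[:384,:512]; X=(np.linalg.inv(K)@np.stack([u*D,v*D,D]).reshape(3,-1)-t[:,None]); X=(R.T@X).T[(D>0).ravel()]
for x in range(250,800,50):
    print(x,[int(X[(abs(X[:,0]-x)<25)&(abs(X[:,1]-y)<25),2].max(initial=-999)) for y in range(650,-250,-50)])
E
```

```text
250 [-888, 338, 540, 610, 617, -882, -880, -879, -878, -879, -880, -884, -885, -883, -886, -883, -880, -887]
300 [-880, -885, -883, -885, -880, -883, -883, -154, -151, -882, -882, -873, -881, -883, -885, -877, -884, -885]
350 [6, 8, 10, 8, 8, 10, 6, 7, 123, 96, 18, 19, 20, 10, 8, 9, 12, 14]
400 [7, 8, 51, 97, 96, 97, 99, 93, 90, 52, 6, 8, 10, 7, 8, 8, 8, 7]
450 [5, 245, 252, 261, 263, 271, 271, 269, 292, 274, 9, 9, 108, 108, 82, 85, 8, 9]
500 [-999, 281, 285, 290, 295, 314, 320, 327, 334, 304, 9, 108, 109, 109, 108, 104, 9, 8]
550 [212, 277, 284, 290, 296, 314, 321, 324, 333, 306, 9, 110, 147, 144, 109, 100, 8, 7]
600 [214, 277, 285, 292, 297, 314, 323, 326, 332, 308, 11, 91, 147, 147, 91, 90, 8, 9]
650 [213, 277, 282, 290, 295, 315, 319, 328, 334, 303, 7, 90, 128, 128, 90, 15, 14, 12]
700 [-999, 277, 282, 291, 294, 313, 319, 327, 334, 309, 7, 99, 124, 125, 71, 16, 16, 13]
750 [156, 167, 172, 182, 188, 192, 198, 208, 211, 223, 9, 119, 127, 144, 48, 107, 105, 20]
```

The tall rack beside the box (y > 175, up to 334 mm) rules out turning the gripper body along y. I'll use tool yaw 85° instead, which puts the body along x, and go round in front of the rack.

>>> send_rows:
  targets:
    - [[0, 0, -0.0344, 0.032, -0.1, 0.019, 1], [0, 0, -0.0344, 0.032, -0.1, 0.019, 1], [0, 0, -0.0344, 0.032, -0.1, 0.019, 1], [0, 0, -0.0344, 0.032, -0.1, 0.019, 1], [0, 0, -0.0344, 0.032, -0.1, 0.019, 1], [0, 0, -0.0344, 0.032, -0.1, 0.019, 1], [0, 0, -0.0344, 0.032, -0.1, 0.019, 1], [0, 0, -0.0344, 0.032, -0.1, 0.019, 1], [0, 0, -0.0344, 0.032, -0.1, 0.019, 1], [0, 0, -0.0344, 0.032, -0.1, 0.019, 1], [0, 0, -0.0344, 0.032, -0.1, 0.019, 1], [0, 0, -0.0344, 0.032, -0.1, 0.019, 1]]
  grip_force: 10

```text
time_s: 2.25
ee_pos: [280.4, 295.9, 260.1]
ee_rot: [179.9, -0.0, 121.9]
force: [-0.1, -0.1, 0.3]
gripper_width: 0.6
gripper_force: 0.0
```

>>> send_rows:
  targets:
    - [[0, 0, -0.0344, 0.025, -0.1, 0, 1], [0, 0, -0.0344, 0.025, -0.1, 0, 1], [0, 0, -0.0344, 0.025, -0.1, 0, 1], [0, 0, -0.0344, 0.025, -0.1, 0, 1], [0, 0, -0.0344, 0.025, -0.1, 0, 1], [0, 0, -0.0344, 0.025, -0.1, 0, 1], [0, 0, -0.0344, 0.025, -0.1, 0, 1], [0, 0, -0.0344, 0.025, -0.1, 0, 1], [0, 0, -0.0344, 0.025, -0.1, 0, 1], [0, 0, -0.0344, 0.025, -0.1, 0, 1], [0, 0, -0.0344, 0.025, -0.1, 0, 1], [0, 0, -0.0344, 0.025, -0.1, 0, 1]]

```text
time_s: 3.45
ee_pos: [339.7, 56.2, 259.9]
ee_rot: [179.9, -0.0, 84.7]
force: [0.1, -1.3, 0.7]
gripper_width: 0.7
gripper_force: 0.0
```

>>> send_rows:
  targets:
    - [[0, 0, 0, 0.105, 0.035, -0.092, 1], [0, 0, 0, 0.105, 0.035, -0.092, 1], [0, 0, 0, 0.105, 0.035, -0.092, 1], [0, 0, 0, 0.105, 0.035, -0.092, 1], [0, 0, 0, 0.105, 0.035, -0.092, 1], [0, 0, 0, 0.105, 0.035, -0.092, 1], [0, 0, 0, 0, 0, 0, 1]]

```text
time_s: 4.15
ee_pos: [466.6, 99.3, 147.4]
ee_rot: [-179.9, 0.0, 84.9]
force: [-0.7, 0.3, -0.1]
gripper_width: 0.7
gripper_force: 0.0
```

```bash
python3 - <<'E'
from h import *
print(np.round(env.state()["ee_pos"],1))
o=[]
for n in("top","side"):
    im,D=optics.grab_frame(n); u,v=proj(n,env.state()["ee_pos"]); print(n,u,v)
    c=cv2.resize(im[130:240,180:280,::-1],None,fx=4,fy=4,interpolation=2); cv2.circle(c,(int((u-180)*4),int((v-130)*4)),3,(0,255,0),1); o.append(c)
cv2.imwrite("pics/p2.png",np.hstack(o))
E
```

```text
[466.6  99.3 147.4]
top 215.73067082004687 194.01730109446942
side 203.60112655499296 176.83774022420292
```

View pics/p2.png

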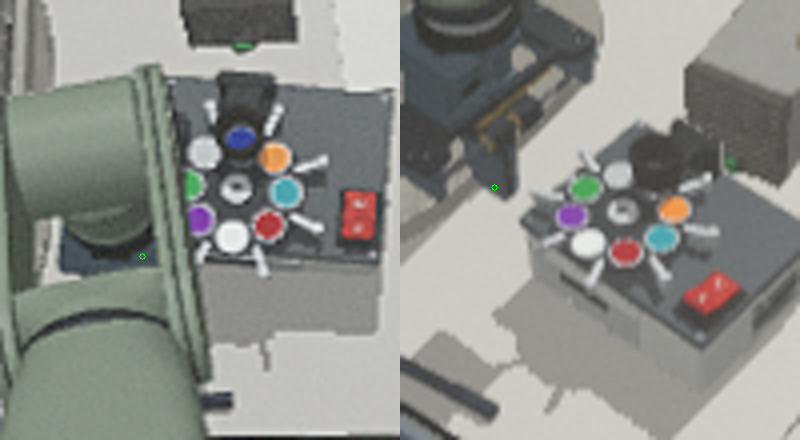

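The side view shows the shut fingertips near crop (505,190), left of and before the wheel, with blue still under the eyepiece. Nothing is in the way below, so I'll descend to tab height and check from the side.

>>> send_rows:
  targets:
    - [[0, 0, 0, 0, 0, -0.07, 1], [0, 0, 0, 0, 0, -0.07, 1], [0, 0, 0, 0, 0, -0.07, 1], [0, 0, 0, 0, 0, -0.07, 1], [0, 0, 0, 0, 0, 0, 1]]

```text
time_s: 4.75
ee_pos: [464.4, 99.0, 93.1]
ee_rot: [-179.9, 0.0, 84.9]
force: [-0.1, 0.2, 0.6]
gripper_width: 0.6
gripper_force: 0.0
```

```bash
python3 - <<'E'
from h import *
p=env.state()["ee_pos"]; print(np.round(p,1))
im,D=optics.grab_frame("side")
c=cv2.resize(im[140:220,190:290,::-1],None,fx=8,fy=8,interpolation=2)[:600]
def dot(X,col):
    u,v=proj("side",X); cv2.circle(c,(int((u+.5-190)*8),int((v+.5-140)*8)),3,col,1)
cs,sn=np.cos(np.radians(-5)),np.sin(np.radians(-5))
for dx in(-13.5,13.5):
    for dy in(-16,16): dot([p[0]+cs*dx-sn*dy,p[1]+sn*dx+cs*dy,p[2]],(0,255,0))
for a in range(8):   # tab tips, model
    b=np.radians(-5+22.5+45*a); dot([535.3+80*np.cos(b),27.5+80*np.sin(b),106],(0,0,255))
dot([535.3,27.5,106],(255,0,0))
cv2.imwrite("pics/p3.png",c)
E
```

```text
[464.4  99.   93.1]
```

View pics/p3.png

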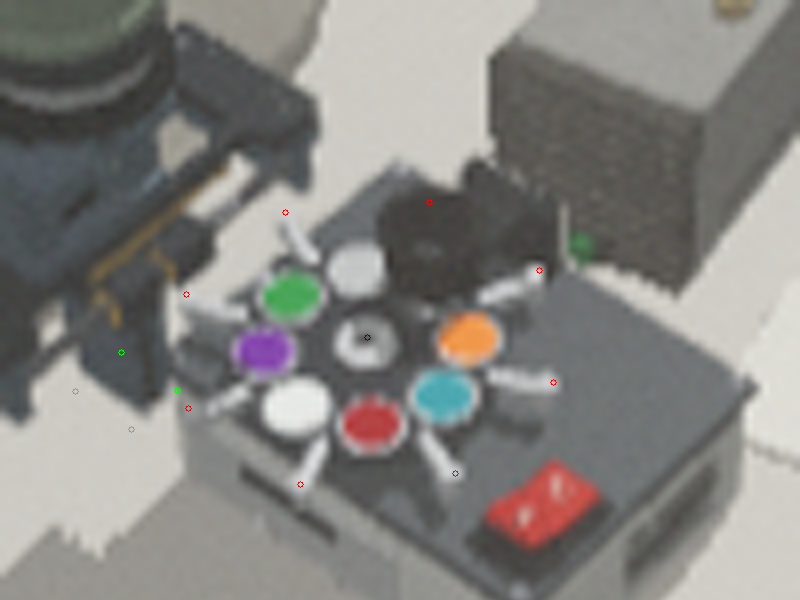

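The fingertip is tapered and thinner than the 27 mm I assumed. Its lowest corner is at (150,412), where the model puts it at (131,429). I'll move about 4 mm closer to the wheel and 3 mm lower, then flick right.

>>> send_rows:
  targets:
    - [[0, 0, 0, 0.02, -0.002, -0.015, 1], [0, 0, 0, 0, 0, 0, 1]]

```text
time_s: 5.0
ee_pos: [471.3, 99.3, 91.1]
ee_rot: [179.9, -0.0, 84.9]
force: [-0.2, -0.0, 0.6]
gripper_width: 0.5
gripper_force: 0.0
```

>>> send_rows:
  targets:
    - [[0, 0, 0, -0.0025, -0.029, 0, 1], [0, 0, 0, -0.0025, -0.029, 0, 1], [0, 0, 0, -0.0025, -0.029, 0, 1], [0, 0, 0, -0.0025, -0.029, 0, 1], [0, 0, 0, -0.0025, -0.029, 0, 1], [0, 0, 0, -0.0025, -0.029, 0, 1]]

```text
time_s: 5.6
ee_pos: [466.8, 64.2, 90.1]
ee_rot: [-179.9, -0.0, 84.9]
force: [-1.7, 1.6, -0.2]
gripper_width: 0.7
gripper_force: 0.7
```

>>> send_rows:
  targets:
    - [[0, 0, 0, -0.0025, -0.029, 0, 1], [0, 0, 0, -0.0025, -0.029, 0, 1], [0, 0, 0, -0.0025, -0.029, 0, 1], [0, 0, 0, -0.0025, -0.029, 0, 1], [0, 0, 0, -0.0025, -0.029, 0, 1], [0, 0, 0, -0.0025, -0.029, 0, 1], [0, 0, 0, 0, 0, 0, 1], [0, 0, 0, 0, 0, 0, 1]]

```text
time_s: 6.4
ee_pos: [464.8, 29.7, 90.3]
ee_rot: [179.9, -0.0, 84.9]
force: [-0.7, 1.0, -0.3]
gripper_width: 0.4
gripper_force: 0.0
```

```bash
python3 - <<'E'
from h import *
p=env.state()["ee_pos"]; print(np.round(p,1))
im,D=optics.grab_frame("side")
cv2.imwrite("pics/p4.png",cv2.resize(im[140:215,190:290,::-1],None,fx=8,fy=8,interpolation=2))
E
```

```text
[464.8  29.7  90.3]
```

View pics/p4.png

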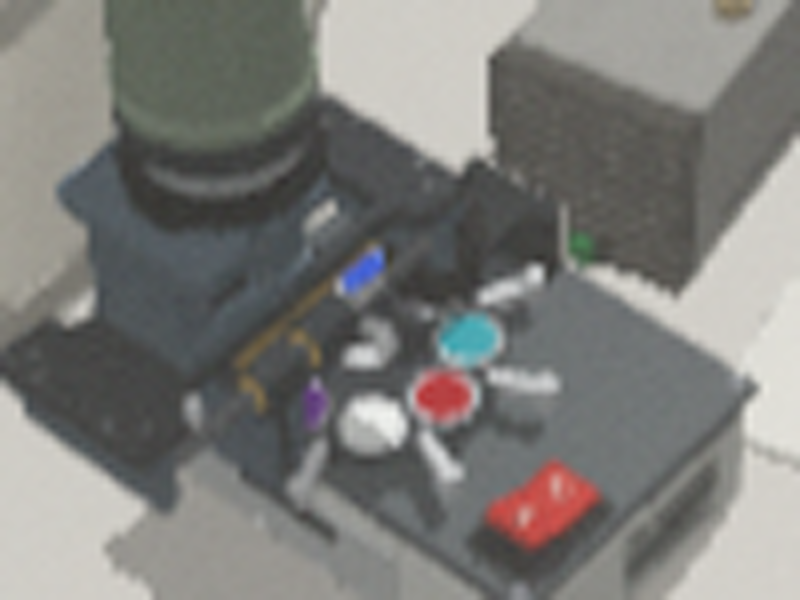

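The picture shows turquoise at (470,338), where amber was, and blue at (360,270). The wheel has made one click, so amber should be under the eyepiece. I'll draw straight back, rise and check.

>>> send_rows:
  targets:
    - [[0, 0, 0, -0.05, 0.0044, 0, 1], [0, 0, 0, -0.05, 0.0044, 0, 1], [0, 0, 0, -0.05, 0.0044, 0, 1], [0, 0, 0, -0.05, 0.0044, 0, 1], [0, 0, 0, -0.05, 0.0044, 0, 1], [0, 0, 0, 0, -0.1, 0.1, 1], [0, 0, 0, 0, -0.1, 0.1, 1], [0, 0, 0, 0, -0.1, 0.1, 1], [0, 0, 0, 0, -0.1, 0, 1], [0, 0, 0, 0, -0.1, 0, 1], [0, 0, 0, 0, 0, 0, 1], [0, 0, 0, 0, 0, 0, 1]]

```text
time_s: 7.65
ee_pos: [413.8, -65.6, 150.1]
ee_rot: [-180.0, -0.0, 84.9]
force: [0.6, 0.3, 0.4]
gripper_width: 0.3
gripper_force: 0.0
```

```bash
python3 - <<'E'
from h import *
o=[]
for n in("top","side"):
    im,D=optics.grab_frame(n); 
    for k,z in(("amber_filter",99),("lamp_on_end",102)):
        for r in optics.place_of(n,k)[:1]: print(n,k,r["conf"],at_z(n,r["at"],z).round(1))
    o.append(cv2.resize(im[140:240,185:285,::-1],None,fx=4,fy=4,interpolation=2))
cv2.imwrite("pics/p5.png",np.hstack(o)); print(np.round(env.state()["ee_pos"],1))
E
```

```text
top amber_filter 0.7 [570.6  24.9  99. ]
side amber_filter 0.56 [580.7  31.3  99. ]
side lamp_on_end 0.65 [486.6 -72.2 102. ]
[414.3 -65.2 150.1]
```

View pics/p5.png

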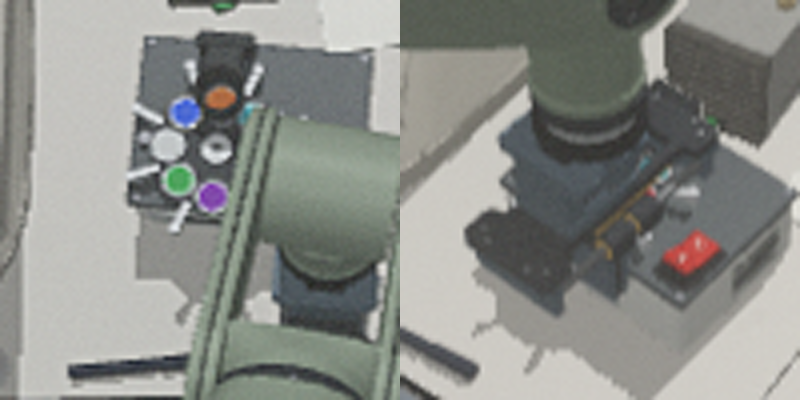

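Amber now shows under the eyepiece at (220,97), with the tabs symmetric in the click stop. Next I'll go over the switch's on end.

>>> send_rows:
  targets:
    - [[0, 0, 0, 0.077, -0.0116, 0, 1], [0, 0, 0, 0.077, -0.0116, 0, 1], [0, 0, 0, 0.077, -0.0116, 0, 1], [0, 0, 0, 0.077, -0.0116, 0, 1], [0, 0, 0, 0.077, -0.0116, 0, 1], [0, 0, 0, 0, 0, -0.0475, 1], [0, 0, 0, 0, 0, -0.0475, 1], [0, 0, 0, 0, 0, -0.0475, 1], [0, 0, 0, 0, 0, -0.0475, 1], [0, 0, 0, 0, 0, 0, 1], [0, 0, 0, 0, 0, 0, 1]]

```text
time_s: 9.05
ee_pos: [491.0, -77.4, 112.0]
ee_rot: [-180.0, -0.0, 85.0]
force: [0.1, 0.0, 0.6]
gripper_width: 0.4
gripper_force: 0.0
```

```bash
python3 - <<'E'
from h import *
p=env.state()["ee_pos"]; print(np.round(p,1))
im,D=optics.grab_frame("side")
c=cv2.resize(im[170:230,220:300,::-1],None,fx=8,fy=8,interpolation=2)
for X in(p,[495,-77,102]):
    u,v=proj("side",X); cv2.circle(c,(int((u+.5-220)*8),int((v+.5-170)*8)),3,(0,255,0),1)
cv2.imwrite("pics/p6.png",c)
E
```

```text
[491.  -77.4 112. ]
```

View pics/p6.png

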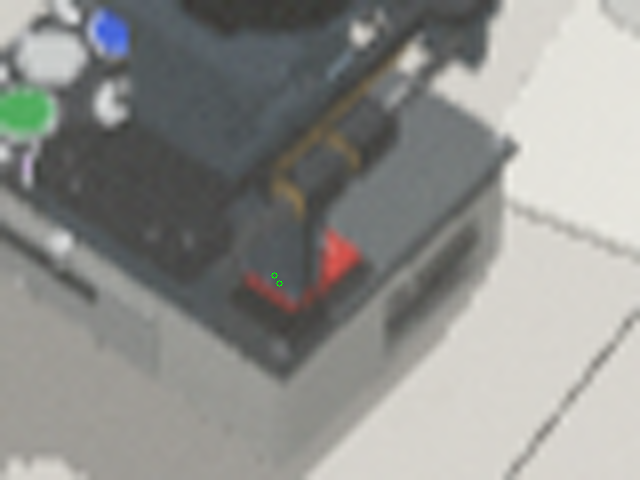

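The tip is over the on (front) half of the rocker at (285,280). I'll press slowly and watch the force.

>>> send_rows:
  targets:
    - [[0, 0, 0, 0, 0, -0.02, 1], [0, 0, 0, 0, 0, -0.02, 1], [0, 0, 0, 0, 0, -0.01, 1], [0, 0, 0, 0, 0, -0.01, 1], [0, 0, 0, 0, 0, -0.01, 1], [0, 0, 0, 0, 0, 0, 1]]

```text
time_s: 9.7
ee_pos: [491.2, -77.4, 97.9]
ee_rot: [-180.0, -0.0, 85.0]
force: [0.4, 0.3, 0.6]
gripper_width: 0.3
gripper_force: 0.0
```

>>> send_rows:
  targets:
    - [[0, 0, 0, 0, 0, -0.008, 1], [0, 0, 0, 0, 0, -0.007, 1], [0, 0, 0, 0, 0, 0, 1]]

```text
time_s: 10.0
ee_pos: [491.4, -77.4, 95.7]
ee_rot: [180.0, 0.0, 85.0]
force: [-2.0, -0.0, 5.6]
gripper_width: 0.6
gripper_force: 3.1
```

>>> send_rows:
  targets:
    - [[0, 0, 0, 0, 0, -0.005, 1], [0, 0, 0, 0, 0, -0.005, 1], [0, 0, 0, 0, 0, 0, 1], [0, 0, 0, 0, 0, 0, 1]]

```text
time_s: 10.4
ee_pos: [491.5, -77.4, 95.5]
ee_rot: [179.9, 0.0, 85.0]
force: [-6.5, 1.1, 18.0]
gripper_width: 0.5
gripper_force: 9.4
```

The switch is against its stop: height 95.5 mm and the force rising. I'll lift off, withdraw and check.

>>> send_rows:
  targets:
    - [[0, 0, 0, 0, 0, 0.02, 1], [0, 0, 0, 0, 0, 0.1, 1], [0, 0, 0, 0, 0, 0.15, 1], [0, 0, 0, 0, 0, 0.15, 1], [0, 0, 0, 0, 0, 0.15, 1], [0, 0, 0, -0.15, 0, 0.1, 1], [0, 0, 0, -0.15, 0, 0, 1], [0, 0, 0, -0.15, -0.15, 0, 1], [0, 0, 0, -0.1, -0.2, 0, 1], [0, 0, 0, 0, -0.2, 0, 1], [0, 0, 0, 0, -0.2, 0, 1], [0, 0, 0, 0, 0, 0, 1]]

```text
time_s: 11.6
ee_pos: [381.8, -231.5, 227.1]
ee_rot: [179.9, 0.1, 84.7]
force: [-0.5, 0.6, 0.5]
gripper_width: 0.6
gripper_force: 0.0
```

```bash
python3 - <<'E'
from h import *
o=[]
for n in("top","side"):
    im,D=optics.grab_frame(n); o.append(cv2.resize(im[140:240,185:285,::-1],None,fx=4,fy=4,interpolation=2))
    K,R,t=cam(n); 
cv2.imwrite("pics/p7.png",np.hstack(o)); print(np.round(env.state()["ee_pos"],1))
E
```

```text
[ 381.4 -227.8  226.8]
```

View pics/p7.png

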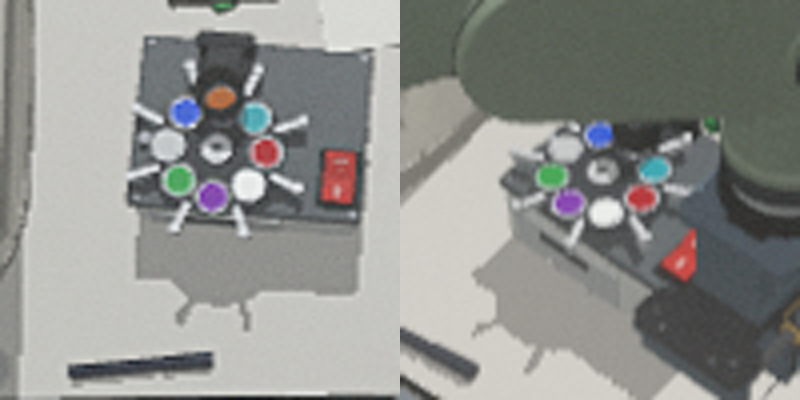

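The top view shows amber under the eyepiece at (220,97), the rocker tipped over with its front half flat at (338,190), and the marker unmoved. The arm is clear, so I'll hand the job in.

```bash
python3 -c "
from workcell import env
print(env.job_done())"
```

```text
the job is handed in; nothing more can be done
None
```

The wheel was flicked one click so amber sits in its stop under the eyepiece, then the red switch was pressed down to its stop (on). The arm was drawn clear and the job handed in at about 12 s; no verdict came back.

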